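# Make up an idler-wheel kit in the caddy

## Robot

A 6-joint arm with a two-finger parallel gripper is mounted at the origin on a cart in front of the work surface, level with it; the furniture and walls round the work are solid. World frame = base frame: x ahead of the robot, y to its left, z up, the work surface at z = 0. Lengths are in m, angles in degrees, forces in N, time in s.
With the tool pointing down it reaches from about 0.375 to 0.825 m from the base axis. Payload 5.5 kg.
Tool frame: the origin (TCP) lies on the centre line of the jaws, within the pads' length; the fingertips stand 17 mm ahead of it and the grasp point (between the pads) lies 2 mm behind it; z points along the fingers, y is the line along which they close (so a half turn about z gives the same grasp; the last joint's range is limited). The gripper opens to 85 mm and grips with 20 to 120 N. Pads are 22 mm wide; open, the fingers measure 114 mm over their backs; the gripper's body (76 mm by 85 mm) begins 54 mm behind the grasp point. The pads swing forward as they close: fully open they stand 13 mm farther back than shut.
Start: joints at [-71.448, 17.962, -2.699, 69.339, 0, 90], TCP at [0.191, -0.569, 0.248] pointing down, gripper open.
Joint ranges: [-152.73, 152.73], [-39.44, 99.34], [-58.76, 71.6], [-118.89, 123.64], [-81.53, 83.1], [-180, 180]. Speed limits (degrees/s): [136.94, 136.94, 172.46, 180, 180, 180].

## Interface

Orientations are given as [roll, pitch, yaw] about the fixed x, y, z axes, in that order (R = Rz(yaw) Ry(pitch) Rx(roll)).
In Python, from station import manip gives the robot as it stands. The module is installed in compiled form; this text tells all that it offers.
- The arm moves only by the tool step_arm, never from a script. Its argument "deltas" is text: rows parted by semicolons, each of 7 numbers parted by spaces: the opening, from 0 (shut) to 1 (fully open), then the shift along the tool's x, y, z in units of 30 mm (1.0 is 30 mm), then the turn, a rotation vector about the tool's x, y, z in units of 5 degrees (1.0 is 5 degrees). In form: grip dx dy dz rx ry rz; .... A call has exactly 10 rows; each row shifts and turns the commanded pose from where the row before left it, along the tool's axes as they then stand; what a row does not reach is not made up. A row lasts 1/12 s, in which the tool goes at most 41.7 mm and 7.16 degrees, less where a joint would pass 70% of its speed; a pose out of reach is approached as far as the arm can. A call is refused whole if a number of a shift passes 1 or a number of a turn 1, either way. A call with a gripper value outside its range is refused whole. The fingers move at their own pace and stop on an object; "force" is the grip in N (left out, the last holds). Time passes only in rows, so rows that do not move let the fingers close, or fill a call up. It gives the time, the measured TCP pose, the force, the opening and the grip force at its end, in the units of the state.
- manip.observe(): the state, without advancing time (a new reading comes with each control period).
- manip.get_image(name): name is "side" or "top"; returns a dict with "color" (420x560x3 uint8, red, green, blue), "range_z" (420x560 float32, m along the optical axis (not along the pixel's ray), 0 where there is no reading), "camera_matrix" (3x3 intrinsics, pixels), "R" (3x3) and "t" (3): a world point X has camera coordinates R X + t. Camera axes: x right, y down, z forward; pixel columns grow to the right and rows downward; lengths in m; the calibration is good to about 2 mm. A picture is of the moment at which its call begins.
- manip.sign_off(): hands the job in; it is judged then, once.
The state is a dict: "clock": time; "q": joint angles; "qvel": joint speeds; "effort": joint torques, N m; "tool_pos": TCP position; "tcp_rot": TCP orientation; "ft_force": force on the tool from outside, world axes, zero at the start; "torque": the same for the moment, N m; "grip_width": finger opening in m; "grasp_force": force on a finger pad.
Only numpy, scipy, OpenCV 4.12 (cv2) and the standard library are available. Lean on these libraries where they do the work, as an engineer would, in place of code of your own. Each camera call takes 0.05 s, during which the arm holds its last target. There are 200 camera calls.

## Task

Make up the idler-wheel kit in the plywood caddy: set the keyed bush upright in the aluminium seat with its key fully home in the keyway, then drop the ball bearing over the bush's sleeve down onto its shoulder, and lay the long hex bolt in the long cradle and the short hex bolt in the short cradle, flat on the cradle floor. Leave the look-alikes lying where they are: the plain bush without a key, the roll of black tape and the spark plug are not part of the kit.

Things in the scene. Friction and masses are not known exactly. Their poses are not given: they have to be found in the camera images.
- keyed_bush: Steel bush with a key, standing upright. From its underside: boss 36 mm diameter, 22 mm tall (its top is the shoulder), then a sleeve 18 mm diameter from 22 to 52 mm height (top 4 mm tapered, 10 mm hole in it): grip it there. A key, a tab 10 mm wide, from 1 to 20 mm height, stands out of the boss to 27 mm from the axis. Origin: centre of the underside; z up; +x along the key.
- plain_bush: Look-alike, stays where it is: the same steel bush without a key (boss 36 mm diameter, sleeve 18 mm, 52 mm tall), standing upright. Origin: centre of the underside; z up.
- bearing: Steel ball bearing lying flat: 53 mm outside diameter, 16 mm tall, bore 23 mm. Origin: centre of the underside; z up along its axis.
- tape_roll: Look-alike, stays where it is: roll of black insulating tape lying flat, 55 mm diameter, 19 mm tall. Origin: about the centre of the underside; z up.
- bolt_long_mid (a point): Long hex bolt with nut, lying on the bench, 88 mm long, 21 mm over head and nut. The point is on its axis at half its length, about 10 mm above the bench; y runs along the bolt: head at y +36 to +44 mm, nut at -30 to -19 mm, bare 12 mm shank between them, to grip (pads 22 mm wide fit centred on the point).
- bolt_short_mid (a point): Short hex bolt with nut, lying on the bench, 56 mm long, 18 mm over head and nut. The point is on its axis at half its length, about 9 mm above the bench; y runs along the bolt: head at y +22 to +28 mm, nut at -21 to -13 mm, bare 10 mm shank between them, to grip (its middle is at y = +4.5 mm).
- spark_plug: Look-alike, stays where it is: spark plug with white insulator, lying on the bench, 66 mm long, 21 mm thick. Origin: centre of the underside; y along it. (Obstacles near the loose things: an open tool box some 0.22 m high on the left, from x 0.5 and y 0.38 on, and a bench vise at the right front, up to x 0.43; pass them high.)
- keyed_seat: Holder for the bush, aluminium block on a dark plate, 72 (x) x 116 (y) mm, fixed in a plywood caddy. The block, 72 mm square, stands 20 mm above the origin; in its centre a hole of 40 mm diameter, floor 6 mm above the origin, with a keyway 14 mm wide reaching 29.5 mm from the centre towards +x (edges bevelled 2.5 mm). Origin: centre of the underside, 10 mm above the bench; z up. Most finger room: along y.
- long_cradle: Grey plastic holder for the long bolt, fixed in the caddy. Slot along its y, 104 x 34 mm, centred; floor 6 mm, walls 20 mm above the origin; no walls over the middle 44 mm of its length, so fingers reach the floor there. The bolt's head may point either way. Origin: centre of the underside, 10 mm above the bench. The 3 holders stand in a row along their common x, 74 mm apart, in any order.
- short_cradle: Grey plastic holder for the short bolt, fixed in the caddy: slot along its y, 72 x 34 mm, centred; floor 6 mm, walls 20 mm above the origin, no walls over the middle 44 mm. The bolt's head may point either way. Origin: centre of the underside, 10 mm above the bench. The caddy's two end boards stand 46 mm high, 120 to 132 mm from the middle holder's centre along the row.
Not all that is in view belongs to the job. What is shaped like the keyed_bush but green is not meant.

How it is judged (in metres and radians):
On the way, in this order (a step that is already met when the one before it is completed fails the run):
1. the keyed bush sits in the keyed seat with its key in the keyway (horizontal distance between keyed_bush and keyed_seat below 0.006 m and z of keyed_bush in the frame of keyed_seat below 0.01 m and angle between keyed_bush's own z axis and vertical below 0.1 rad and angle between the x axis of keyed_bush and the x axis of keyed_seat, either way round below 0.25 rad), for 0.2 s.
2. the bearing rests on the seated bush's shoulder (all of step 1 and horizontal distance between bearing and keyed_bush below 0.006 m and z of bearing in the frame of keyed_bush between 0.018 and 0.026 m and angle between bearing's own z axis and vertical below 0.1 rad), for 0.2 s.
At the end, for the whole second after the job is handed in: Bush home in its seat (6 mm); bearing level on its shoulder (6 mm); each bolt in its own cradle, along the slot (0.3 rad), mid-point within 14 mm of the centre in plan and lying on the floor (4.5 mm); plain bush, tape roll and spark plug within 30 mm of their start (all of step 2 and horizontal distance between bolt_long_mid and long_cradle below 0.014 m and z of bolt_long_mid in the frame of long_cradle below 0.0211 m and angle between the y axis of bolt_long_mid and the y axis of long_cradle, either way round below 0.3 rad and horizontal distance between bolt_short_mid and short_cradle below 0.014 m and z of bolt_short_mid in the frame of short_cradle below 0.0195 m and angle between the y axis of bolt_short_mid and the y axis of short_cradle, either way round below 0.3 rad and distance of each of plain_bush, tape_roll, spark_plug from where it was at the start of the episode below 0.03 m); the robot touches nothing.
It also fails if it takes over 96 s, if anything falls off the work surface, if the arm or the gripper's body presses on something with over 40 N, if the wrist force passes 120 N, or if a joint passes its speed limit or range.

## Working session

There is one attempt and no reset: what is moved stays moved. The work goes in short steps, Python scripts to look and compute and a tool call to move; the robot and the scene stay as the last step left them, time stands still between calls to the robot, and variables do not carry over. Pictures are saved under pics/ and viewed, at most 15 in all, crops included, and the job is handed in when it is done.

Besides the shell and the picture viewer there is one more tool, called after "Emit:" by a JSON object that holds its "api" and its "payload". step_arm: Moves the arm, as the interface text tells. Its arguments: {"type":"object","properties":{"deltas":{"type":"string"},"force":{"type":"number"}},"required":["deltas"]}

```bash
mkdir -p pics; cat > h.py <<'E'
import numpy as np, cv2
from station import manip
def grab(n,save=None):
    im=manip.get_image(n)
    np.savez(f'{n}.npz',**im)
    if save: cv2.imwrite(f'pics/{save}.png',im['color'][:,:,::-1])
    return im
def cloud(im):
    K=np.array(im['camera_matrix']);z=im['range_z'];v,u=np.mgrid[:z.shape[0],:z.shape[1]]
    c=np.stack([(u-K[0,2])/K[0,0]*z,(v-K[1,2])/K[1,1]*z,z],-1)
    return (c-np.array(im['t']))@np.array(im['R'])
def onplane(im,u,v,h):
    K=np.array(im['camera_matrix']);R=np.array(im['R']);t=np.array(im['t'])
    d=R.T@np.linalg.solve(K,[u,v,1.]);o=-R.T@t
    return o+d*(h-o[2])/d[2]
E
python3 - <<'E'
from h import *
for n in('top','side'):
    im=grab(n,n+'0'); print(n,-np.array(im['R']).T@im['t'],im['camera_matrix'][0][0]); print(np.round(im['R'],2))
print(manip.observe())
E
```

```text
top [0.38607027 0.1001094  1.1171569 ] 518.4204134173018
[[-0.01 -1.   -0.02]
 [-0.99  0.02 -0.14]
 [ 0.14  0.01 -0.99]]
side [ 0.40993583 -0.63884135  0.65296473] 422.37576891124957
[[ 0.99 -0.16  0.02]
 [-0.09 -0.62 -0.78]
 [ 0.13  0.77 -0.63]]
{'clock': 0.1, 'q': array([-7.14455675e+01,  1.80012010e+01, -2.74660039e+00,  6.93401859e+01,
        1.19640660e-03,  8.99988870e+01]), 'qvel': array([ 0.01561849, -0.0243586 ,  0.1581685 ,  0.02147851,  0.02891826,
       -0.14286553]), 'effort': array([ 3.01008849e-04, -5.40765560e+01,  3.40542805e+01,  1.11313490e-02,
       -3.49074173e-05,  4.51657325e-07]), 'tool_pos': array([ 0.19077677, -0.56835602,  0.24752418]), 'tcp_rot': array([-1.79912013e+02, -1.19811436e-03,  1.85555437e+01]), 'ft_force': array([-0.16155488, -0.10990736,  0.10924293]), 'torque': array([0.00287358, 0.00032171, 0.0614007 ]), 'grasp_force': 0.0, 'grip_width': 0.08544131956299862}
```

View pics/top0.png

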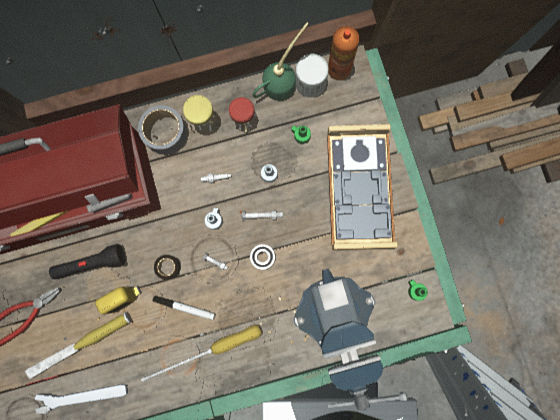

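View pics/side0.png

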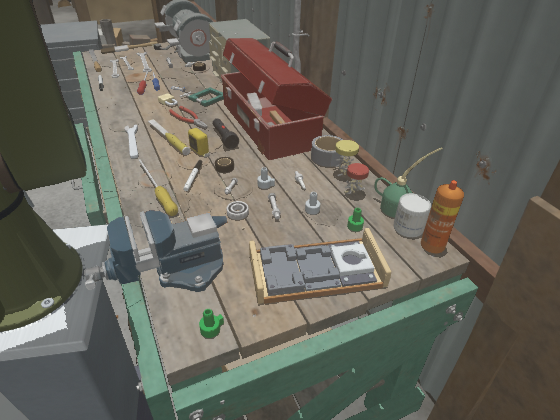

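The top view shows these candidates:
- **Bush:** (213,217), (268,172), and the green ones at (302,133) and (418,291).
- **Bearing or tape:** (262,257) and (167,266).
- **Bolts or plug:** (262,215), (216,262) and (215,178).
- **Caddy:** around (362,187), with the seat at (360,153).

Next I'll take one close crop of each area.

```bash
python3 - <<'E'
from h import *
im=np.load('top.npz'); c=im['color'][:,:,::-1]
a=cv2.resize(c[155:285,150:290],None,fx=5.6,fy=4.6*1,interpolation=cv2.INTER_CUBIC) if 0 else cv2.resize(c[160:280,150:290],None,fx=5,fy=5,interpolation=cv2.INTER_CUBIC)
cv2.imwrite('pics/c1.png',a)
cv2.imwrite('pics/c2.png',cv2.resize(c[120:255,315:410],None,fx=4.4,fy=4.4,interpolation=cv2.INTER_CUBIC))
E
```

```text
(no output)
```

View pics/c1.png

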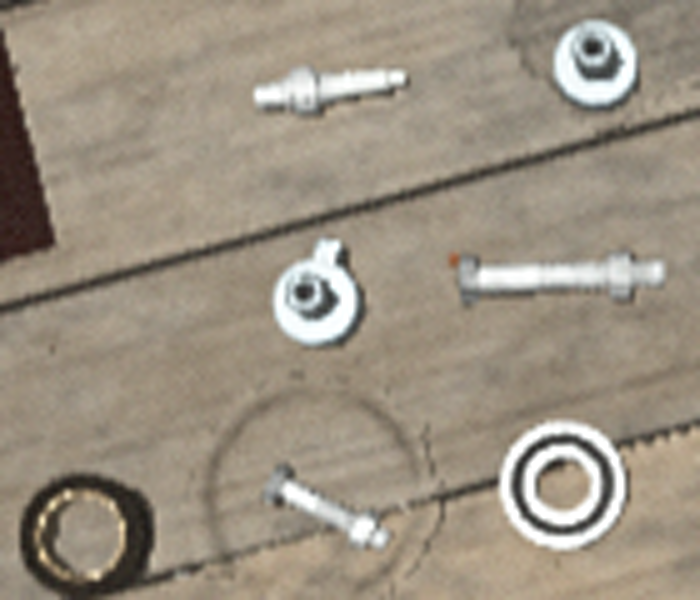

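View pics/c2.png

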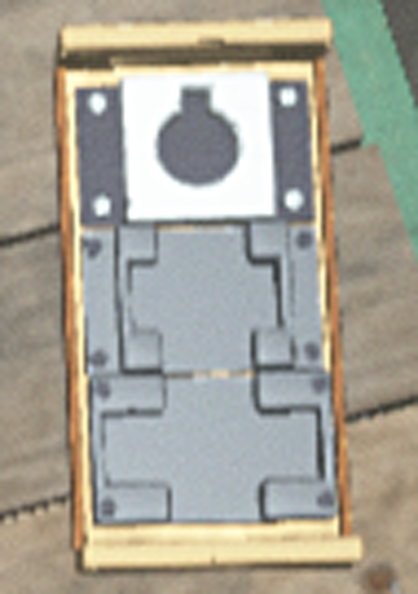

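The crops settle the choice:
- **Keyed bush:** crop 1 (317,302), with its key tab up at (330,247). The bush at (596,65) is plain.
- **Bearing:** (563,486). The tape is at (85,535).
- **Long bolt:** head (468,278), tip (663,270).
- **Short bolt:** head (278,484), tip (382,540). The spark plug is at (330,88).
- **Caddy (crop 2):** seat hole at (198,147) with its keyway pointing up (+x). The middle cradle is the short one and the bottom one is the long one.

```bash
python3 - <<'E'
from h import *
im=np.load('top.npz')
p1=lambda X,Y,h:onplane(im,(X+.5)/5-.5+150,(Y+.5)/5-.5+160,h)
p2=lambda X,Y,h:onplane(im,(X+.5)/4.4-.5+315,(Y+.5)/4.4-.5+120,h)
r=lambda n,a:print(n,np.round(a,4))
r('boss',p1(318,302,.022)); r('sleevetop',p1(301,290,.052)); r('keytip',p1(330,247,.020))
r('bearing',p1(563,486,.016)); r('plain',p1(596,65,.022))
for n,a,b,h in(('long',(460,279),(663,270),.0105),('short',(268,487),(386,542),.009)):
    A=p1(*a,h);B=p1(*b,h); print(n,A,B,(A+B)/2,np.linalg.norm(A-B),np.degrees(np.arctan2(*(A-B)[[1,0]])))
r('hole',p2(198,149,.030)); r('corn',[p2(*q,.03) for q in((122,73),(268,72),(275,218),(130,220))]); r('key',p2(196,88,.03))
r('mid crn',[p2(*q,.03) for q in((118,226),(312,226),(320,372),(122,372))])
r('lng crn',[p2(*q,.03) for q in((92,375),(330,375),(336,520),(97,524))])
C=cloud(im)
# clouds
def sel(c,rad,z0,z1):
    d=np.hypot(C[...,0]-c[0],C[...,1]-c[1]); m=(d<rad)&(C[...,2]>z0)&(C[...,2]<z1); return C[m]
for n,c in(('kb',p1(318,302,.022)),('br',p1(563,486,.016))):
    for z0,z1 in((-.01,.006),(.01,.03),(.04,.06)):
        q=sel(c,.035,z0,z1); 
        if len(q): print(n,z0,len(q),q.mean(0).round(4),q.min(0).round(4),q.max(0).round(4))
q=sel(p2(198,149,.03),.055,.025,.036); print('seat',len(q),q.mean(0)); 
rect=cv2.minAreaRect(q[:,:2].astype(np.float32)*1000); print(rect)
q=sel(p2(220,300,.03),.2,.025,.036);print(cv2.minAreaRect(q[:,:2].astype(np.float32)*1000))
q=sel(p2(220,300,.03),.2,.048,.065);print('endboards',len(q),q.min(0),q.max(0))
for n,c in(('long',p1(562,274,.01)),('short',p1(327,514,.009))):
    q=sel(c,.05,.004,.03);m=q.mean(0);w,v=np.linalg.eigh(np.cov(q[:,:2].T));print(n,len(q),m,q[:,2].max(),np.degrees(np.arctan2(v[1,1],v[0,1])))
s=np.load('side.npz');print('bench z',np.median(sel([.5,.0],.02,-.05,.05)[:,2]))
E
```

```text
boss [0.5299 0.2592 0.022 ]
sleevetop [0.5311 0.2619 0.052 ]
keytip [0.5539 0.2544 0.02  ]
bearing [0.4502 0.1556 0.016 ]
plain [0.6311 0.1393 0.022 ]
long [0.54039232 0.1994674  0.0105    ] [0.54283711 0.11180905 0.0105    ] [0.54161471 0.15563823 0.0105    ] 0.08769243332880543 91.59756521103027
short [0.45216311 0.28218891 0.009     ] [0.42798289 0.23162883 0.009     ] [0.440073   0.25690887 0.009     ] 0.05604465866095777 64.44067239659503
hole [ 0.6677 -0.0567  0.03  ]
corn [[ 0.7067 -0.0208  0.03  ]
 [ 0.7058 -0.0923  0.03  ]
 [ 0.6326 -0.0927  0.03  ]
 [ 0.6329 -0.0224  0.03  ]]
key [ 0.6984 -0.0568  0.03  ]
mid crn [[ 0.63   -0.0165  0.03  ]
 [ 0.6283 -0.1105  0.03  ]
 [ 0.5565 -0.1112  0.03  ]
 [ 0.5581 -0.0162  0.03  ]]
lng crn [[ 0.5569 -0.0017  0.03  ]
 [ 0.555  -0.116   0.03  ]
 [ 0.485  -0.1157  0.03  ]
 [ 0.4849 -0.002   0.03  ]]
kb -0.01 541 [ 0.528   0.2575 -0.0019] [ 0.4955  0.2257 -0.0093] [0.5644 0.294  0.006 ]
kb 0.01 187 [0.5302 0.258  0.0208] [0.5115 0.2427 0.0109] [0.5563 0.2773 0.0294]
kb 0.04 48 [0.5288 0.2597 0.0494] [0.5207 0.2516 0.0422] [0.5375 0.2684 0.0555]
br -0.01 411 [ 0.4488  0.1546 -0.002 ] [ 0.4164  0.1223 -0.0091] [0.4834 0.1894 0.0059]
br 0.01 379 [0.4499 0.1559 0.0148] [0.4243 0.1304 0.0101] [0.4756 0.1818 0.0209]
seat 864 [ 0.66414695 -0.05675277  0.02956766]
((667.29150390625, -57.538265228271484), (75.27706909179688, 97.82122039794922), 89.84236907958984)
((595.9141845703125, 4.056739807128906), (256.5138854980469, 264.89410400390625), 89.90658569335938)
endboards 106 [ 0.40225975 -0.11847976  0.04800614] [0.72500684 0.13151151 0.06415787]
long 258 [0.53987452 0.15768778 0.01462761] 0.022342888727786607 89.83410069433077
short 210 [0.43685195 0.25534137 0.01027391] 0.019164745955416146 57.85352893293403
bench z 0.014234312372049578
```

Measured in the world frame:
- **Bush:** (0.530, 0.260), key at −13°
- **Bearing:** (0.450, 0.156)
- **Long bolt:** (0.542, 0.156), lying at 91.6°
- **Short bolt:** (0.440, 0.257), lying at 64°
- **Seat:** about (0.668, −0.057), yaw ≈ 0
- **Short cradle:** about (0.594, −0.058)
- **Long cradle:** about (0.520, −0.059)

I'll start moving now.

Emit:
{"api": "step_arm", "payload": {"deltas": "1 0.9 -0.9 0 0 0 0.93; 1 0.9 -0.9 0 0 0 0.93; 1 0.9 -0.9 0 0 0 0.93; 1 0.9 -0.9 0 0 0 0.93; 1 0.9 -0.9 0 0 0 0; 1 0.9 -0.9 0 0 0 0; 1 0.9 -0.9 0 0 0 0; 1 0.9 -0.9 0 0 0 0; 1 0.9 -0.9 0 0 0 0; 1 0.9 -0.9 0 0 0 0", "force": 40}}

```text
clock: 0.93
tool_pos: [0.4376, -0.2783, 0.2481]
tcp_rot: [-180.0, 0.0, -0.0]
ft_force: [0.7, -0.9, -0.1]
grip_width: 0.0854
grasp_force: 0.0
```

Emit:
{"api": "step_arm", "payload": {"deltas": "1 0.31 -1 0 0 0 0; 1 0.31 -1 0 0 0 0; 1 0.31 -1 0 0 0 0; 1 0.31 -1 0 0 0 0; 1 0.31 -1 0 0 0 0; 1 0.31 -1 0 0 0 0; 1 0.31 -1 0 0 0 0; 1 0.31 -1 0 0 0 0; 1 0.31 -1 0 0 0 0; 1 0.31 -1 0 0 0 0"}}

```text
clock: 1.77
tool_pos: [0.5301, 0.0125, 0.248]
tcp_rot: [-179.4, 0.0, 1.0]
ft_force: [-0.3, -0.8, 0.2]
grip_width: 0.0853
grasp_force: 0.0
```

Emit:
{"api": "step_arm", "payload": {"deltas": "1 0 -1 0 0 0 0; 1 0 -1 0 0 0 0; 1 0 -1 0.2 0 0 0; 1 0 -1 0.5 0 0 0; 1 0 -1 0.8 0 0 0; 1 0 -1 1 0 0 0; 1 0 -1 1 0 0 0; 1 0 -0.9 0.5 0 0 0.9; 1 0 0 0 0 0 0.9; 1 0 0 0 0 0 0.8"}}

```text
clock: 2.6
tool_pos: [0.5243, 0.0767, 0.1405]
tcp_rot: [-170.8, 1.9, 2.9]
ft_force: [0.8, -0.2, 1.3]
grip_width: 0.0856
grasp_force: 0.0
```

```bash
python3 - <<'E'
from h import *
s=manip.observe()
for k in('q','qvel','tool_pos','tcp_rot','ft_force','effort'): print(k,np.round(s[k],3))
grab('side','s1')
E
```

```text
q [  2.874  15.958 -20.647  55.337   9.231 179.943]
qvel [-3.0073e+01  2.2550e+00  4.0750e+00  7.1660e+00  9.8910e+00 -1.4000e-02]
tool_pos [0.524 0.077 0.141]
tcp_rot [-170.767    1.933    2.93 ]
ft_force [ 0.793 -0.227  1.313]
effort [  4.139 -47.73   28.932   0.173   0.558  -0.   ]
```

View pics/s1.png

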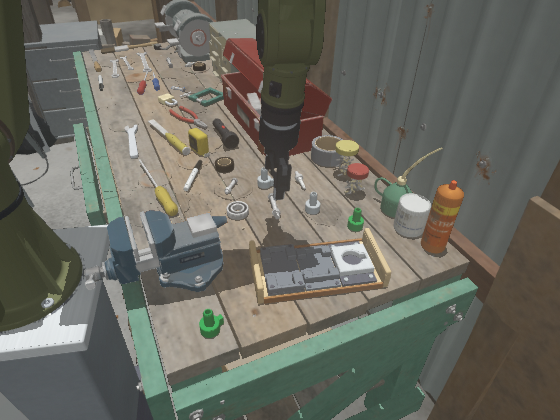

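The last joint ran into its +180° limit (q6 = q1 + 180 − yaw), so the tool tilted. The side picture shows the gripper at about (283,185), clear of everything. I'll rise, level the tool and turn to the opposite yaw.

Emit:
{"api": "step_arm", "payload": {"deltas": "1 0 0 -0.7 -0.92 0.2 0; 1 0 0 -0.7 -0.92 0.19 0; 1 0 0 -1 0 0 -1; 1 0 0 -0.6 0 0 -1; 1 0 0 0 0 0 -1; 1 0 0 0 0 0 -1; 1 0 0 0 0 0 -1; 1 0 0 0 0 0 -1; 1 0 0 0 0 0 -1; 1 0 0 0 0 0 -1"}}

```text
clock: 3.48
tool_pos: [0.5282, 0.048, 0.2316]
tcp_rot: [-179.3, -0.9, 44.9]
ft_force: [-0.3, 0.1, 0.2]
grip_width: 0.0854
grasp_force: 0.0
```

Emit:
{"api": "step_arm", "payload": {"deltas": "1 0 0 0 0 0 -1; 1 0 0 0 0 0 -1; 1 0 0 0 0 0 -1; 1 0 0 0 0 0 -1; 1 0 0 0 0 0 -1; 1 0 0 0 0 0 -1; 1 0 0 0 0 0 -1; 1 0 0 0 0 0 -1; 1 0 0 0 0 0 -1; 1 0 0 0 0 0 -1"}}

```text
clock: 4.32
tool_pos: [0.5282, 0.048, 0.2316]
tcp_rot: [179.8, -1.1, 94.9]
ft_force: [-0.2, 1.0, 0.4]
grip_width: 0.0855
grasp_force: 0.0
```

Emit:
{"api": "step_arm", "payload": {"deltas": "1 0 0 0 0 0 -1; 1 0 0 0 0 0 -1; 1 0 0 0 0 0 -1; 1 0 0 0 0 0 -1; 1 0 0 0 0 0 -1; 1 0 0 0 0 0 -1; 1 0 0 0 0 0 -1; 1 0 0 0 0 0 -1; 1 0 0 0 0 0 -1; 1 0 0 0 0 0 -1"}}

```text
clock: 5.15
tool_pos: [0.5282, 0.048, 0.2316]
tcp_rot: [179.0, -0.6, 144.9]
ft_force: [0.3, -0.3, 0.1]
grip_width: 0.0856
grasp_force: 0.0
```

```bash
cat >> h.py <<'E'
from scipy.spatial.transform import Rotation as Ro
def plan(x,y,z,yaw,s=None):
    s=s or manip.observe(); p=np.array(s['tool_pos']);R=Ro.from_euler('xyz',s['tcp_rot'],degrees=True)
    T=Ro.from_euler('xyz',[180,0,yaw],degrees=True)
    d=np.array([x,y,z])-p
    print('pos',p.round(4),'rot',np.round(s['tcp_rot'],2),'w',round(s['grip_width'],4),'q6',round(s['q'][5],1))
    print('turn',((R.inv()*T).as_rotvec(degrees=True)/5).round(2),'| shift now-frame',(R.inv().apply(d)/.03).round(2),'| target-frame',(T.inv().apply(d)/.03).round(2))
E
python3 -c "
from h import *
plan(.5303,.2603,.12,167)"
```

```text
pos [0.5282 0.048  0.2316] rot [179.02  -0.57 144.94] w 0.0856 q6 39.6
turn [ 0.22 -0.08 -4.41] | shift now-frame [3.97 5.77 3.86] | target-frame [1.52 6.91 3.72]
```

Emit:
{"api": "step_arm", "payload": {"deltas": "1 0 0 0 0.11 -0.04 -0.9; 1 0 0 0 0.11 -0.04 -0.9; 1 0 0 0 0 0 -0.9; 1 0 0 0 0 0 -0.9; 1 0 0 0 0 0 -0.81; 1 0.22 0.99 0 0 0 0; 1 0.22 0.99 0.3 0 0 0; 1 0.22 0.99 0.5 0 0 0; 1 0.22 0.99 0.7 0 0 0; 1 0.22 0.99 0.7 0 0 0"}}

```text
clock: 5.98
tool_pos: [0.5305, 0.2014, 0.1655]
tcp_rot: [180.0, -0.0, 166.7]
ft_force: [0.9, 0.1, 0.0]
grip_width: 0.0857
grasp_force: 0.0
```

Emit:
{"api": "step_arm", "payload": {"deltas": "1 0.22 0.98 0.7 0 0 0; 1 0.2 0.98 0.8 0 0 0; 1 0 0 0 0 0 0; 1 0 0 0 0 0 0; 1 0 0 0 0 0 0; 1 0 0 0 0 0 0; 1 0 0 0 0 0 0; 1 0 0 0 0 0 0; 1 0 0 0 0 0 0; 1 0 0 0 0 0 0"}}

```text
clock: 6.82
tool_pos: [0.5321, 0.2601, 0.1213]
tcp_rot: [-180.0, -0.0, 166.7]
ft_force: [-0.0, -1.0, -0.3]
grip_width: 0.0853
grasp_force: 0.0
```

```bash
python3 -c "
from h import *
plan(.5303,.2603,.043,167)
im=np.load('side.npz')
im0=cv2.imread('pics/side0.png')
cv2.imwrite('pics/c3.png',cv2.resize(im0[150:225,215:345],None,fx=6,fy=6,interpolation=cv2.INTER_CUBIC))"
```

```text
pos [0.5321 0.2601 0.1213] rot [-1.7998e+02 -5.0000e-02  1.6673e+02] w 0.0853 q6 39.3
turn [-0.   -0.01 -0.05] | shift now-frame [ 0.06 -0.01  2.61] | target-frame [ 0.06 -0.01  2.61]
```

View pics/c3.png

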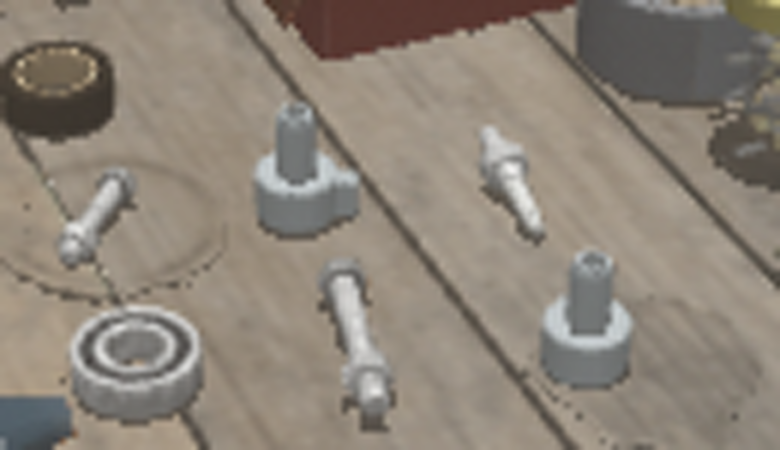

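The side crop confirms the choice: the keyed bush has its sleeve top at (297,107) and key at (345,195), and the bush at (590,260) has no key. I'll cross-check positions from this view.

```bash
python3 -c "
from h import *
im=np.load('side.npz')
p=lambda X,Y,h:onplane(im,(X+.5)/6-.5+215,(Y+.5)/6-.5+150,h).round(4)
print('sleeve',p(297,107,.052),'shoulder',p(296,181,.022),'keytip',p(357,181,.02),'bearing',p(137,347,.016))
print('long',p(342,265,.0105),p(375,398,.0105),'short',p(122,178,.009),p(70,248,.009))
t=np.load('top.npz');print('hole')
"
```

```text
sleeve [0.5319 0.2653 0.052 ] shoulder [0.5296 0.2531 0.022 ] keytip [0.5562 0.2523 0.02  ] bearing [0.4521 0.1559 0.016 ]
long [0.5427 0.2057 0.0105] [0.5425 0.1175 0.0105] short [0.4564 0.2844 0.009 ] [0.4303 0.2357 0.009 ]
hole
```

Emit:
{"api": "step_arm", "payload": {"deltas": "1 0.04 0 0.5 0 0 -0.05; 1 0 0 0.6 0 0 0; 1 0 0 0.6 0 0 0; 1 0 0 0.5 0 0 0; 1 0 0 0.3 0 0 0; 1 0 0 0.1 0 0 0; 0 0 0 0 0 0 0; 0 0 0 0 0 0 0; 0 0 0 0 0 0 0; 0 0 0 0 0 0 0", "force": 50}}

```text
clock: 7.65
tool_pos: [0.5311, 0.2611, 0.0438]
tcp_rot: [180.0, -0.0, 167.0]
ft_force: [0.2, -0.7, 0.2]
grip_width: 0.0387
grasp_force: 0.0
```

Emit:
{"api": "step_arm", "payload": {"deltas": "0 0 0 0 0 0 0; 0 0 0 0 0 0 0; 0 0 0 0 0 0 0; 0 0 0 -0.1 0 0 0; 0 0 0 -0.3 0 0 0; 0 0 0 -0.6 0 0 0; 0 0 0 -0.9 0 0 0; 0 0 0 -1 0 0 0; 0 0 0 -0.5 0 0 0; 0 0 0 0 0 0 0"}}

```text
clock: 8.48
tool_pos: [0.533, 0.262, 0.1493]
tcp_rot: [179.8, 0.2, 167.0]
ft_force: [1.0, -0.1, -1.1]
grip_width: 0.0165
grasp_force: 48.9
```

```bash
python3 -c "
from h import *
plan(.668,-.057,.14,180)
im=grab('side');t=grab('top')
K=im['camera_matrix'];q=im['R']@manip.observe()['tool_pos']+im['t'];u,v=(K@q)[:2]/q[2];print(u,v)
c=im['color'][:,:,::-1];u,v=int(u),int(v);cv2.imwrite('pics/c4.png',cv2.resize(c[v-40:v+40,u-50:u+50],None,fx=6,fy=6,interpolation=cv2.INTER_CUBIC))
"
```

```text
pos [0.533  0.262  0.1493] rot [179.8    0.22 167.03] w 0.0165 q6 39.1
turn [ 0.03  0.05 -2.59] | shift now-frame [-6.77 -9.35  0.3 ] | target-frame [ -4.5  -10.63   0.31]
263.7410793646811 136.22966063907086
```

View pics/c4.png

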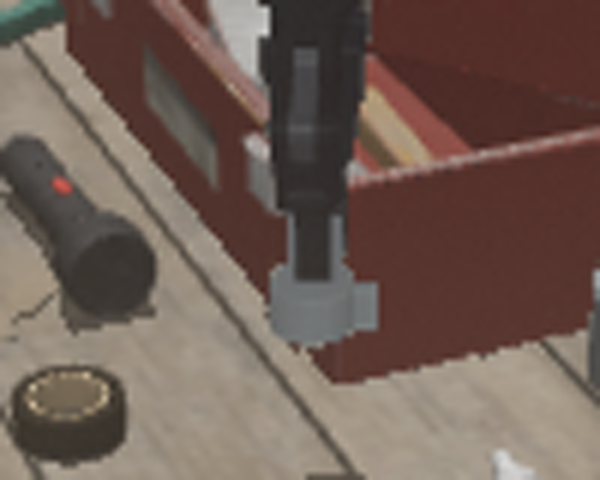

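Bush is held upright, centred between the fingers (crop: fingers x≈313, boss centre x≈311), with its key at (365,305). Carry it to the seat.

Emit:
{"api": "step_arm", "payload": {"deltas": "0 0 0 0 0.03 0.05 -0.86; 0 0 0 0 0 0 -0.87; 0 0 0 0 0 0 -0.86; 0 -0.2 -0.5 0 0 0 0; 0 -0.4 -0.95 0 0 0 0; 0 -0.4 -0.95 0 0 0 0; 0 -0.4 -0.95 0 0 0 0; 0 -0.4 -0.95 0 0 0 0; 0 -0.4 -0.95 0 0 0 0; 0 -0.4 -0.95 0 0 0 0"}}

```text
clock: 9.42
tool_pos: [0.6074, 0.0732, 0.1424]
tcp_rot: [-179.8, -0.6, 180.0]
ft_force: [0.5, 0.3, -1.0]
grip_width: 0.0161
grasp_force: 49.0
```

Emit:
{"api": "step_arm", "payload": {"deltas": "0 -0.4 -0.95 0 0 0 0; 0 -0.4 -0.95 0 0 0 0; 0 -0.4 -0.95 0.2 0 0 0; 0 -0.4 -0.95 0.4 0 0 0; 0 -0.3 -0.7 0.4 0 0 0; 0 0 0 0 0 0 0; 0 0 0 0 0 0 0; 0 0 0 0 0 0 0; 0 0 0 0 0 0 0; 0 0 0 0 0 0 0"}}

```text
clock: 10.25
tool_pos: [0.6651, -0.0592, 0.1148]
tcp_rot: [-179.9, -0.4, -179.9]
ft_force: [0.3, 0.5, -1.9]
grip_width: 0.0162
grasp_force: 49.1
```

```bash
python3 -c "
from h import *
plan(.668,-.057,.09,180)
im=grab('side');c=im['color'][:,:,::-1];cv2.imwrite('pics/c5.png',cv2.resize(c[190:310,270:400],None,fx=5,fy=5,interpolation=cv2.INTER_CUBIC))
"
```

```text
pos [ 0.6651 -0.0592  0.1148] rot [-179.88   -0.37 -179.94] w 0.0162 q6 -5.1
turn [-0.02 -0.07  0.01] | shift now-frame [-0.1   0.07  0.83] | target-frame [-0.1   0.07  0.83]
```

View pics/c5.png

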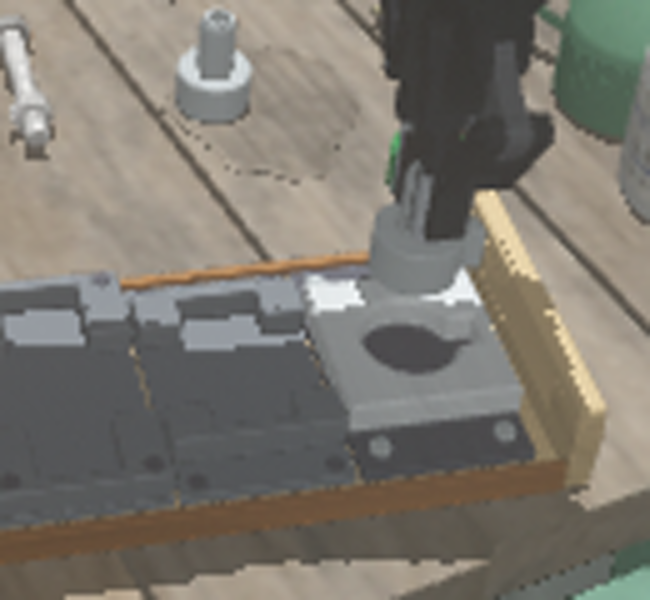

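```bash
python3 -c "
from h import *
im=np.load('side.npz')
f=lambda X,Y,h:onplane(im,(X+.5)/5-.5+270,(Y+.5)/5-.5+190,h).round(4)
print('hole',f(414,348,.03),'bush bottom',f(416,263,.072))
print('block corners',f(303,280,.03),f(352,418,.03),f(523,388,.03), 'mean opp', (f(303,280,.03)+f(523,388,.03))/2)
# project expected points
K=im['camera_matrix']
def pj(p):
    q=im['R']@np.array(p)+im['t'];u,v=(K@q)[:2]/q[2];return ((u+.5-270)*5-.5,(v+.5-190)*5-.5)
print('tcp->boss bottom',pj([.6651,-.0592,.072]),'seat est',pj([.668,-.057,.03]))
"
```

```text
hole [ 0.6694 -0.0639  0.03  ] bush bottom [ 0.6668 -0.0572  0.072 ]
block corners [ 0.6345 -0.0184  0.03  ] [ 0.6336 -0.0975  0.03  ] [ 0.7064 -0.0919  0.03  ] mean opp [ 0.67045 -0.05515  0.03   ]
tcp->boss bottom (np.float64(413.47283094948165), np.float64(266.8218308164006)) seat est (np.float64(405.6926272909636), np.float64(336.39390858515935))
```

Crop shows bush bottom at (416,263) above the hole (414,348). Both cameras agree on the seat at (0.668, −0.057). Descend gently.

Emit:
{"api": "step_arm", "payload": {"deltas": "0 -0.1 -0.07 0.2 -0.02 -0.07 0; 0 0 0 0.4 0 0 0; 0 0 0 0.3 0 0 0; 0 0 0 0.2 0 0 0; 0 0 0 0.1 0 0 0; 0 0 0 0.1 0 0 0; 0 0 0 0.1 0 0 0; 0 0 0 0.05 0 0 0; 0 0 0 0 0 0 0; 0 0 0 0 0 0 0"}}

```text
clock: 11.13
tool_pos: [0.6687, -0.0623, 0.0731]
tcp_rot: [-180.0, 0.1, 180.0]
ft_force: [-4.1, 1.0, 8.9]
grip_width: 0.0158
grasp_force: 50.3
```

```bash
python3 -c "
from h import *
plan(.668,-.057,.0595,180)"
```

```text
pos [ 0.6687 -0.0623  0.0731] rot [-1.7997e+02  6.0000e-02  1.7998e+02] w 0.0158 q6 -5.3
turn [-0.01  0.01 -0.  ] | shift now-frame [0.02 0.18 0.45] | target-frame [0.02 0.18 0.45]
```

Emit:
{"api": "step_arm", "payload": {"deltas": "0 0 0 -0.1 0 0 0; 0 0.02 0.18 0 0 0 0; 0 0 0 0.05 0 0 0; 0 0 0 0.1 0 0 0; 0 0 0 0.1 0 0 0; 0 0 0 0.1 0 0 0; 0 0 0 0.05 0 0 0; 0 0 0 0 0 0 0; 0 0 0 0 0 0 0; 0 0 0 0 0 0 0"}}

```text
clock: 11.97
tool_pos: [0.668, -0.0569, 0.0618]
tcp_rot: [-180.0, 0.0, 180.0]
ft_force: [4.7, 1.9, -4.4]
grip_width: 0.0162
grasp_force: 48.9
```

```bash
python3 -c "
from h import *
plan(.668,-.057,.0595,180);print(manip.observe()['ft_force'],manip.observe()['torque'])"
```

```text
pos [ 0.668  -0.0569  0.0618] rot [-1.8000e+02  1.0000e-02  1.7998e+02] w 0.0162 q6 -4.8
turn [-0.  0. -0.] | shift now-frame [-0.   -0.    0.08] | target-frame [-0.   -0.    0.08]
[ 4.74476424  1.88064378 -4.43602874] [ 0.47670177 -1.13662052  0.01860878]
```

Emit:
{"api": "step_arm", "payload": {"deltas": "0 -0.02 0 0.04 0 0 0; 0 0 0 0.04 0 0 0; 0 0 0 0.03 0 0 0; 0 0 0 0 0 0 0; 0.35 0 0 0 0 0 0; 0.35 0 0 0 0 0 0; 0.35 0 0 0 0 0 0; 0.35 0 0 0 0 0 0; 0.35 0 0 0 0 0 0; 0.35 0 0 0 0 0 0"}}

```text
clock: 12.8
tool_pos: [0.6678, -0.0572, 0.0585]
tcp_rot: [-180.0, -0.1, 180.0]
ft_force: [0.7, 0.1, 0.3]
grip_width: 0.0299
grasp_force: 0.0
```

Emit:
{"api": "step_arm", "payload": {"deltas": "0.35 0 0 -0.5 0 0 0; 0.35 0 0 -0.8 0 0 0; 0.35 0 0 -1 0 0 0; 0.5 0 0 -1 0 0 0; 0.7 0 0.5 -0.7 0 0 0; 1 0.7 0.7 0 0 0 0; 1 0.7 0.7 0 0 0 0; 1 0.7 0.7 0 0 0 0; 1 0.7 0.7 0 0 0 0; 1 0.7 0.7 0 0 0 0"}}

```text
clock: 13.63
tool_pos: [0.5621, 0.0637, 0.1787]
tcp_rot: [-180.0, -0.0, 180.0]
ft_force: [0.3, 0.5, -0.3]
grip_width: 0.0853
grasp_force: 0.0
```

```bash
python3 -c "
from h import *
plan(.451,.156,.12,180)
im=grab('side');c=im['color'][:,:,::-1]; a=cv2.resize(c[215:295,300:400],None,fx=4,fy=4,interpolation=cv2.INTER_CUBIC)
t=grab('top');c=t['color'][:,:,::-1]; b=cv2.resize(c[130:210,325:395],None,fx=4,fy=4,interpolation=cv2.INTER_CUBIC)
cv2.imwrite('pics/c6.png',np.hstack([a,b]))
"
```

```text
pos [0.5621 0.0637 0.1787] rot [-1.7996e+02 -3.0000e-02  1.7996e+02] w 0.0853 q6 6.5
turn [-0.01 -0.01 -0.01] | shift now-frame [3.7  3.07 1.96] | target-frame [3.7  3.08 1.96]
```

View pics/c6.png

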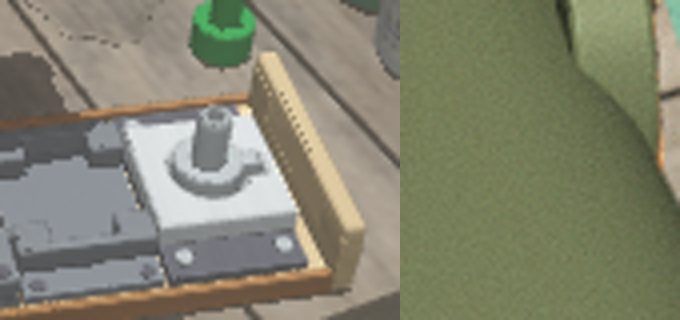

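Bush is home: side crop shows boss flush and the key in the keyway at (250,160), sleeve top (214,113). On to the bearing.

Emit:
{"api": "step_arm", "payload": {"deltas": "1 0.75 0.62 0 0 0 0; 1 0.75 0.62 0.3 0 0 0; 1 0.75 0.62 0.6 0 0 0; 1 0.75 0.62 0.8 0 0 0; 1 0.7 0.6 1 0 0 0; 1 0 0 1 0 0 0; 1 0 0 0.8 0 0 0; 1 0 0 0.4 0 0 0; 1 0 0 0.1 0 0 0; 1 0 0 0 0 0 0"}}

```text
clock: 14.57
tool_pos: [0.452, 0.1549, 0.028]
tcp_rot: [-179.9, -0.1, 180.0]
ft_force: [-0.3, 0.3, 0.8]
grip_width: 0.0855
grasp_force: 0.0
```

```bash
python3 -c "
from h import *
plan(.4508,.156,.02,180)
im=np.load('side.npz');f=lambda X,Y,h:onplane(im,(X+.5)/4-.5+300,(Y+.5)/4-.5+215,h).round(4)
print(f(214,113,.068),f(212,170,.038))"
```

```text
pos [0.452  0.1549 0.028 ] rot [-1.7992e+02 -1.1000e-01  1.7996e+02] w 0.0855 q6 19.0
turn [-0.02 -0.02 -0.01] | shift now-frame [0.04 0.04 0.27] | target-frame [0.04 0.04 0.27]
[ 0.6686 -0.0552  0.068 ] [ 0.6683 -0.0657  0.038 ]
```

Emit:
{"api": "step_arm", "payload": {"deltas": "1 0.05 0.04 0.15 0 0 0; 1 0 0 0.1 0 0 0; 1 0 0 0 0 0 0; 0 0 0 0 0 0 0; 0 0 0 0 0 0 0; 0 0 0 0 0 0 0; 0 0 0 0 0 0 0; 0 0 0 0 0 0 0; 0 0 0 0 0 0 0; 0 0 0 0 0 0 0", "force": 50}}

```text
clock: 15.4
tool_pos: [0.4512, 0.1567, 0.0222]
tcp_rot: [-180.0, 0.0, 180.0]
ft_force: [-2.1, -0.1, 8.2]
grip_width: 0.0504
grasp_force: 50.6
```

Emit:
{"api": "step_arm", "payload": {"deltas": "0 0 0 0 0 0 0; 0 0 0 0 0 0 0; 0 0 0 -0.1 0 0 0; 0 0 0 -0.4 0 0 0; 0 0 0 -0.8 0 0 0; 0 0 0 -1 0 0 0; 0 0 0 -1 0 0 0; 0 0 0 -0.8 0 0 0; 0 0 0 -0.2 0 0 0; 0 0 0 0 0 0 0"}}

```text
clock: 16.23
tool_pos: [0.4523, 0.1572, 0.1522]
tcp_rot: [180.0, 0.2, 180.0]
ft_force: [1.3, 0.5, -0.9]
grip_width: 0.0504
grasp_force: 52.4
```

```bash
python3 -c "
from h import *
plan(.668,-.057,.14,180)"
```

```text
pos [0.4523 0.1572 0.1522] rot [179.95   0.2  179.98] w 0.0504 q6 19.2
turn [ 0.01  0.04 -0.  ] | shift now-frame [-7.19 -7.14  0.43] | target-frame [-7.19 -7.14  0.41]
```

Emit:
{"api": "step_arm", "payload": {"deltas": "0 -0.4 -0.4 0 0.01 0.04 0; 0 -0.8 -0.8 0 0 0 0; 0 -0.9 -0.9 0 0 0 0; 0 -0.9 -0.9 0 0 0 0; 0 -0.9 -0.9 0 0 0 0; 0 -0.9 -0.9 0 0 0 0; 0 -0.9 -0.9 0 0 0 0; 0 -0.9 -0.9 0.3 0 0 0; 0 -0.5 -0.5 0.5 0 0 0; 0 0 0 0.3 0 0 0"}}

```text
clock: 17.07
tool_pos: [0.6651, -0.0602, 0.1128]
tcp_rot: [-179.8, -0.3, 179.8]
ft_force: [-0.8, -0.2, -1.2]
grip_width: 0.0501
grasp_force: 52.4
```

Emit:
{"api": "step_arm", "payload": {"deltas": "0 0 0 0.2 0 0 0; 0 0 0 0 0 0 0; 0 0 0 0 0 0 0; 0 0 0 0 0 0 0; 0 0 0 0 0 0 0; 0 0 0 0 0 0 0; 0 0 0 0 0 0 0; 0 0 0 0 0 0 0; 0 0 0 0 0 0 0; 0 0 0 0 0 0 0"}}

```text
clock: 17.9
tool_pos: [0.6636, -0.0565, 0.1109]
tcp_rot: [-179.9, -0.2, 180.0]
ft_force: [0.5, 0.2, -1.4]
grip_width: 0.0503
grasp_force: 52.4
```

```bash
python3 -c "
from h import *
plan(.668,-.057,.0925,180)
im=grab('side');c=im['color'][:,:,::-1];cv2.imwrite('pics/c7.png',cv2.resize(c[200:290,300:400],None,fx=6,fy=6,interpolation=cv2.INTER_CUBIC))
"
```

```text
pos [ 0.6636 -0.0565  0.1109] rot [-179.91   -0.21  179.98] w 0.0503 q6 -4.8
turn [-0.02 -0.04 -0.  ] | shift now-frame [-0.15 -0.02  0.61] | target-frame [-0.15 -0.02  0.61]
```

View pics/c7.png

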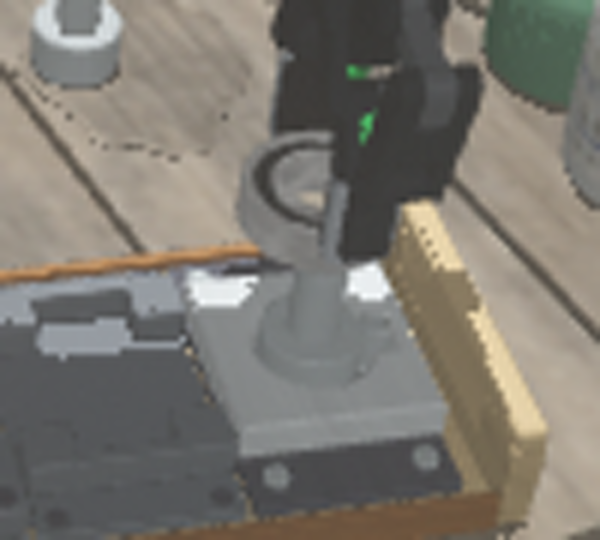

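```bash
python3 -c "
from h import *
im=np.load('side.npz');K=im['camera_matrix'];p0=np.array([.6636,-.0565,.1109-.0222])
def pj(p):
    q=np.array(p)@im['R'].T+im['t'];u=(q@K.T);u=u[...,:2]/u[...,2:];return (u+.5-[300,200])*6-.5+np.array([3,-4.6])
a=np.linspace(0,6.283,200);ring=np.stack([np.cos(a),np.sin(a),0*a],-1)
for h in(0,.016):
    e=pj(p0+[0,0,h]+ring*.0265);print('h',h,'ymin',e[:,1].min(),'ymax',e[:,1].max(),'x',e[:,0].min(),e[:,0].max())
e=pj(p0+[0,0,.016]+ring*.0115);print('bore',e.min(0),e.max(0))
e=pj(np.array([.6678,-.057,.068])+ring*.009);print('sleeve',e.min(0),e.max(0))
e=pj(np.array([.6678,-.057,.038])+ring*.018);print('boss',e.min(0),e.max(0))
"
```

```text
h 0 ymin 160.40113995103368 ymax 269.67865671520565 x 238.0979729509827 400.23058587107744
h 0.016 ymin 124.41693274857371 ymax 233.21640681898472 x 243.36242674786206 407.50898584216793
bore [289.62043165 154.11817964] [360.83534123 201.30930031]
sleeve [296.49385572 240.59048597] [350.69529419 277.85579468]
boss [259.39497833 285.83787117] [365.40616448 360.81784869]
```

Crop: bearing left edge (240,195) and sleeve (322,270) match the predicted outlines, so shift +x 4 mm and lower.

Emit:
{"api": "step_arm", "payload": {"deltas": "0 -0.14 -0.01 0 0 0 0; 0 0 0 0.2 0 0 0; 0 0 0 0.3 0 0 0; 0 0 0 0.25 0 0 0; 0 0 0 0.2 0 0 0; 0 0 0 0.1 0 0 0; 0 0 0 0.1 0 0 0; 0 0 0 0.1 0 0 0; 0 0 0 0.1 0 0 0; 0 0 0 0 0 0 0"}}

```text
clock: 18.78
tool_pos: [0.6674, -0.0568, 0.0697]
tcp_rot: [-179.9, -0.3, 180.0]
ft_force: [-0.5, 0.4, -3.1]
grip_width: 0.0501
grasp_force: 52.4
```

```bash
python3 -c "
from h import *
plan(.668,-.057,.0605,180);print(manip.observe()['ft_force'],manip.observe()['torque'])"
```

```text
pos [ 0.6674 -0.0568  0.0697] rot [-179.92   -0.26  179.98] w 0.0501 q6 -4.8
turn [-0.02 -0.05 -0.  ] | shift now-frame [-0.02 -0.01  0.31] | target-frame [-0.02 -0.01  0.31]
[-0.52468247  0.39882934 -3.09716525] [ 0.0398569   0.0388318  -0.02459109]
```

Emit:
{"api": "step_arm", "payload": {"deltas": "0 0 0 0.1 0 0 0; 0 0 0 0.1 0 0 0; 0 0 0 0.08 0 0 0; 0 0 0 0 0 0 0; 0.85 0 0 0 0 0 0; 0.85 0 0 0 0 0 0; 0.85 0 0 0 0 0 0; 0.85 0 0 0 0 0 0; 0.85 0 0 0 0 0 0; 0.85 0 0 0 0 0 0"}}

```text
clock: 19.62
tool_pos: [0.6677, -0.0569, 0.062]
tcp_rot: [-179.9, -0.2, 180.0]
ft_force: [0.8, 0.3, -0.3]
grip_width: 0.0726
grasp_force: 0.0
```

Emit:
{"api": "step_arm", "payload": {"deltas": "0.85 0 0 -0.3 0 0 0; 0.85 0 0 -0.7 0 0 0; 0.85 0 0 -1 0 0 0; 0.9 0 0 -1 0 0 0; 1 0 0 -0.9 0 0 0; 1 0.6 0.6 0 0 0 1; 1 0.6 0.6 0 0 0 1; 1 0.6 0.6 0 0 0 1; 1 0.6 0.6 0 0 0 1; 1 0.6 0.6 0 0 0 1"}}

```text
clock: 20.45
tool_pos: [0.5947, 0.0474, 0.18]
tcp_rot: [-179.8, -0.1, 154.7]
ft_force: [0.3, -0.9, -0.3]
grip_width: 0.0852
grasp_force: 0.0
```

```bash
python3 -c "
from h import *
plan(.5418,.1558,.10,91)
im=grab('side');c=im['color'][:,:,::-1];cv2.imwrite('pics/c8.png',cv2.resize(c[200:290,300:400],None,fx=5,fy=5,interpolation=cv2.INTER_CUBIC))
"
```

```text
pos [0.5947 0.0474 0.18  ] rot [-1.7985e+02 -1.3000e-01  1.5469e+02] w 0.0852 q6 29.9
turn [-4.000e-02 -1.000e-02  1.274e+01] | shift now-frame [3.13 2.52 2.67] | target-frame [ 3.64 -1.7   2.67]
```

View pics/c8.png

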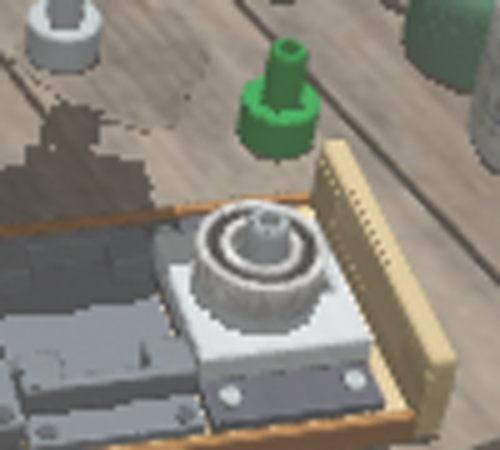

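Crop: the bearing sits level over the sleeve at (262,250) on the shoulder. Next, the long bolt.

Emit:
{"api": "step_arm", "payload": {"deltas": "1 0 0 0 0 0 1; 1 0 0 0 0 0 1; 1 0 0 0 0 0 1; 1 0 0 0 0 0 1; 1 0 0 0 0 0 1; 1 0 0 0 0 0 1; 1 0 0 0 0 0 1; 1 0 0 0 0 0 1; 1 0 0 0 0 0 1; 1 0 0 0 0 0 1"}}

```text
clock: 21.33
tool_pos: [0.5959, 0.0467, 0.1797]
tcp_rot: [-179.8, 0.0, 104.8]
ft_force: [-1.1, -0.8, -0.2]
grip_width: 0.0855
grasp_force: 0.0
```

Emit:
{"api": "step_arm", "payload": {"deltas": "1 0 0 0 0 0 1; 1 0 0 0 0 0 1; 1 0 0 0 0 0 0.7; 1 0.9 -0.4 0.3 0 0 0; 1 0.9 -0.4 0.6 0 0 0; 1 0.9 -0.4 0.7 0 0 0; 1 0.9 -0.4 0.7 0 0 0; 1 0 0 0.4 0 0 0; 1 0 0 0 0 0 0; 1 0 0 0 0 0 0"}}

```text
clock: 22.17
tool_pos: [0.5444, 0.1534, 0.0982]
tcp_rot: [-179.7, 0.1, 91.5]
ft_force: [0.6, -0.4, 0.0]
grip_width: 0.0852
grasp_force: 0.0
```

```bash
python3 -c "
from h import *
plan(.5415,.157,.0215,91)"
```

```text
pos [0.5444 0.1534 0.0982] rot [-1.7974e+02  1.1000e-01  9.1530e+01] w 0.0852 q6 104.2
turn [-0.05  0.02  0.11] | shift now-frame [ 0.13 -0.08  2.56] | target-frame [ 0.12 -0.09  2.56]
```

Emit:
{"api": "step_arm", "payload": {"deltas": "0.6 0.12 -0.09 0.4 -0.05 0.02 0.1; 0.6 0 0 0.7 0 0 0; 0.6 0 0 0.7 0 0 0; 0.6 0 0 0.5 0 0 0; 0.6 0 0 0.2 0 0 0; 0.6 0 0 0.06 0 0 0; 0 0 0 0 0 0 0; 0 0 0 0 0 0 0; 0 0 0 0 0 0 0; 0 0 0 0 0 0 0", "force": 50}}

```text
clock: 23.0
tool_pos: [0.5428, 0.1571, 0.0225]
tcp_rot: [179.9, -0.0, 91.0]
ft_force: [-0.6, -0.6, 4.4]
grip_width: 0.0098
grasp_force: 48.8
```

Emit:
{"api": "step_arm", "payload": {"deltas": "0 0 0 0 0 0 0; 0 0 0 0 0 0 0; 0 0 0 0 0 0 0; 0 0 0 -0.1 0 0 0; 0 0 0 -0.4 0 0 0; 0 0 0 -0.8 0 0 0; 0 0 0 -1 0 0 0; 0 0 0 -0.9 0 0 0; 0 0 0 -0.4 0 0 0; 0 0 0 0 0 0 0"}}

```text
clock: 23.83
tool_pos: [0.5439, 0.1577, 0.1328]
tcp_rot: [179.7, -0.1, 91.0]
ft_force: [0.1, 0.7, -1.3]
grip_width: 0.0096
grasp_force: 48.8
```

```bash
python3 -c "
from h import *
plan(.5203,-.058,.10,90)"
```

```text
pos [0.5439 0.1577 0.1328] rot [ 1.7965e+02 -1.1000e-01  9.0990e+01] w 0.0096 q6 105.2
turn [ 0.07 -0.02  0.2 ] | shift now-frame [-7.18 -0.92  1.07] | target-frame [-7.19 -0.79  1.09]
```

Emit:
{"api": "step_arm", "payload": {"deltas": "0 -0.5 -0.05 0 0.07 0 0.2; 0 -0.9 -0.1 0 0 0 0; 0 -0.95 -0.1 0 0 0 0; 0 -0.95 -0.1 0 0 0 0; 0 -0.95 -0.1 0 0 0 0; 0 -0.95 -0.1 0 0 0 0; 0 -0.95 -0.1 0 0 0 0; 0 -0.9 -0.1 0.3 0 0 0; 0 -0.14 -0.1 0.5 0 0 0; 0 0 0 0.3 0 0 0"}}

```text
clock: 24.67
tool_pos: [0.5142, -0.0603, 0.0941]
tcp_rot: [-179.5, -0.0, 89.8]
ft_force: [0.1, 0.2, -1.2]
grip_width: 0.0096
grasp_force: 48.8
```

Emit:
{"api": "step_arm", "payload": {"deltas": "0 0 0 0 0 0 0; 0 0 0 0 0 0 0; 0 0 0 0 0 0 0; 0 0 0 0 0 0 0; 0 0 0 0 0 0 0; 0 0 0 0 0 0 0; 0 0 0 0 0 0 0; 0 0 0 0 0 0 0; 0 0 0 0 0 0 0; 0 0 0 0 0 0 0"}}

```text
clock: 25.5
tool_pos: [0.5162, -0.0588, 0.0963]
tcp_rot: [-179.7, -0.0, 90.0]
ft_force: [-0.3, -0.5, -0.6]
grip_width: 0.0098
grasp_force: 48.9
```

```bash
python3 -c "
from h import *
plan(.5203,-.058,.0385,90)
im=grab('side');c=im['color'][:,:,::-1];cv2.imwrite('pics/c9.png',cv2.resize(c[200:310,240:370],None,fx=5,fy=5,interpolation=cv2.INTER_CUBIC))
"
```

```text
pos [ 0.5162 -0.0588  0.0963] rot [-1.7968e+02 -2.0000e-02  8.9980e+01] w 0.0098 q6 83.5
turn [-0.06 -0.   -0.  ] | shift now-frame [0.03 0.15 1.93] | target-frame [0.03 0.14 1.93]
```

View pics/c9.png

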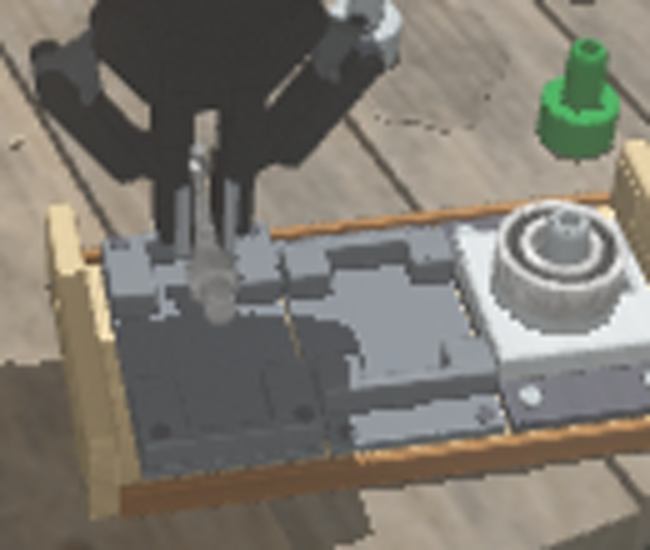

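Crop: the bolt hangs level, head (195,165) to tip (217,308), above the long cradle. Lower and release.

Emit:
{"api": "step_arm", "payload": {"deltas": "0 0.03 0.14 0.3 -0.06 0 0; 0 0 0 0.5 0 0 0; 0 0 0 0.4 0 0 0; 0 0 0 0.3 0 0 0; 0 0 0 0.2 0 0 0; 0 0 0 0.1 0 0 0; 0 0 0 0.08 0 0 0; 0 0 0 0.04 0 0 0; 0 0 0 0 0 0 0; 0 0 0 0 0 0 0"}}

```text
clock: 26.38
tool_pos: [0.5208, -0.0579, 0.0391]
tcp_rot: [180.0, -0.0, 90.0]
ft_force: [-0.5, -0.8, -0.6]
grip_width: 0.01
grasp_force: 48.9
```

```bash
python3 -c "
from h import *
plan(.5203,-.058,.0385,90);print(manip.observe()['ft_force'])"
```

```text
pos [ 0.5208 -0.0579  0.0391] rot [ 1.7998e+02 -1.0000e-02  8.9980e+01] w 0.01 q6 83.7
turn [ 0. -0. -0.] | shift now-frame [-0.   -0.02  0.02] | target-frame [-0.   -0.02  0.02]
[-0.52665542 -0.75549438 -0.62702261]
```

Emit:
{"api": "step_arm", "payload": {"deltas": "0 0 0 0.02 0 0 0; 0.35 0 0 0 0 0 0; 0.35 0 0 0 0 0 0; 0.35 0 0 0 0 0 0; 0.35 0 0 0 0 0 0; 0.35 0 0 -0.3 0 0 0; 0.35 0 0 -0.7 0 0 0; 0.35 0 0 -1 0 0 0; 0.6 0 0 -1 0 0 0; 0.6 0.5 -0.1 -0.5 0 0 0"}}

```text
clock: 27.22
tool_pos: [0.5196, -0.0445, 0.1472]
tcp_rot: [179.7, 0.1, 89.9]
ft_force: [1.0, 0.5, -0.1]
grip_width: 0.0512
grasp_force: 0.0
```

Emit:
{"api": "step_arm", "payload": {"deltas": "0.6 0.96 -0.25 0 0 0 0; 0.6 0.96 -0.25 0 0 0 0; 0.6 0.96 -0.25 0 0 0 0; 0.6 0.96 -0.25 0 0 0 0; 0.6 0.96 -0.25 0 0 0 0; 0.6 0.96 -0.25 0 0 0 0; 0.6 0.96 -0.25 0 0 0 0; 0.6 0.96 -0.25 0 0 0 0; 0.6 0.96 -0.25 0 0 0 0; 0.6 0.96 -0.25 0 0 0 1"}}

```text
clock: 28.05
tool_pos: [0.442, 0.2465, 0.144]
tcp_rot: [180.0, -0.0, 84.9]
ft_force: [0.5, -0.1, -0.7]
grip_width: 0.0514
grasp_force: 0.0
```

Emit:
{"api": "step_arm", "payload": {"deltas": "0.6 0 0 0 0 0 1; 0.6 0 0 0 0 0 1; 0.6 0 0 0 0 0 1; 0.6 0 0 0.3 0 0 1; 0.6 0 0 0.5 0 0 0.3; 0.6 0 0 0.5 0 0 0; 0.6 0 0 0.3 0 0 0; 0.6 0 0 0 0 0 0; 0.6 0 0 0 0 0 0; 0.6 0 0 0 0 0 0"}}

```text
clock: 28.88
tool_pos: [0.4429, 0.2454, 0.096]
tcp_rot: [-180.0, -0.0, 63.5]
ft_force: [-0.1, 0.3, 0.2]
grip_width: 0.0513
grasp_force: 0.0
```

```bash
python3 -c "
from h import *
plan(.4428,.2615,.021,63.5)
im=grab('side');a=cv2.resize(im['color'][:,:,::-1][165:215,210:275],None,fx=6,fy=6,interpolation=cv2.INTER_CUBIC)
b=cv2.resize(im['color'][:,:,::-1][205:305,240:370],None,fx=3,fy=3,interpolation=cv2.INTER_CUBIC);cv2.imwrite('pics/c10.png',np.hstack([a,b]))
"
```

```text
pos [0.4429 0.2454 0.096 ] rot [-1.800e+02 -5.000e-02  6.348e+01] w 0.0513 q6 145.5
turn [-0.   -0.01 -0.  ] | shift now-frame [ 0.48 -0.24  2.5 ] | target-frame [ 0.48 -0.24  2.5 ]
```

View pics/c10.png

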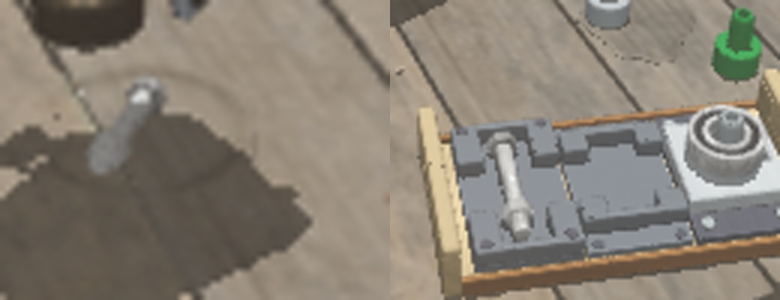

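The long bolt lies in its cradle (right half, (500,140) to (520,225)). The short bolt is undisturbed in the gripper's shadow, head (147,95). Grip it.

Emit:
{"api": "step_arm", "payload": {"deltas": "0.6 0.48 -0.24 0.3 0 0 0; 0.6 0 0 0.7 0 0 0; 0.6 0 0 0.7 0 0 0; 0.6 0 0 0.5 0 0 0; 0.6 0 0 0.2 0 0 0; 0.6 0 0 0.08 0 0 0; 0 0 0 0 0 0 0; 0 0 0 0 0 0 0; 0 0 0 0 0 0 0; 0 0 0 0 0 0 0"}}

```text
clock: 29.77
tool_pos: [0.4433, 0.2618, 0.022]
tcp_rot: [180.0, -0.1, 63.5]
ft_force: [-0.2, -1.0, 4.4]
grip_width: 0.0075
grasp_force: 48.9
```

Emit:
{"api": "step_arm", "payload": {"deltas": "0 0 0 0 0 0 0; 0 0 0 0 0 0 0; 0 0 0 0 0 0 0; 0 0 0 -0.1 0 0 0; 0 0 0 -0.4 0 0 0; 0 0 0 -0.8 0 0 0; 0 0 0 -1 0 0 0; 0 0 0 -0.9 0 0 -0.8; 0 0 0 -0.4 0 0 -1; 0 0 0 0 0 0 -1"}}

```text
clock: 30.6
tool_pos: [0.4444, 0.2624, 0.1325]
tcp_rot: [179.8, -0.2, 77.7]
ft_force: [0.4, 0.9, -0.9]
grip_width: 0.0076
grasp_force: 48.8
```

```bash
python3 -c "
from h import *
plan(.5945,-.0535,.11,90)"
```

```text
pos [0.4444 0.2624 0.1325] rot [179.79  -0.24  77.72] w 0.0076 q6 132.8
turn [ 0.05 -0.04 -2.46] | shift now-frame [-9.23  7.12  0.74] | target-frame [-10.53   5.     0.75]
```

Emit:
{"api": "step_arm", "payload": {"deltas": "0 0 0 0 0.05 -0.04 -0.82; 0 0 0 0 0 0 -0.82; 0 0 0 0 0 0 -0.82; 0 -0.5 0.24 0 0 0 0; 0 -0.95 0.45 0 0 0 0; 0 -0.95 0.45 0 0 0 0; 0 -0.95 0.45 0 0 0 0; 0 -0.95 0.45 0 0 0 0; 0 -0.95 0.45 0 0 0 0; 0 -0.95 0.45 0 0 0 0"}}

```text
clock: 31.43
tool_pos: [0.5302, 0.0734, 0.1289]
tcp_rot: [-179.7, 0.1, 89.8]
ft_force: [0.2, 0.5, -0.8]
grip_width: 0.0076
grasp_force: 48.8
```

Emit:
{"api": "step_arm", "payload": {"deltas": "0 -0.95 0.45 0 0 0 0; 0 -0.95 0.45 0 0 0 0; 0 -0.95 0.45 0 0 0 0; 0 -0.95 0.45 0.2 0 0 0; 0 -0.5 0.25 0.3 0 0 0; 0 0 0 0.2 0 0 0; 0 0 0 0 0 0 0; 0 0 0 0 0 0 0; 0 0 0 0 0 0 0; 0 0 0 0 0 0 0"}}

```text
clock: 32.27
tool_pos: [0.5906, -0.0532, 0.1081]
tcp_rot: [-179.7, 0.1, 89.9]
ft_force: [0.2, -0.9, -0.5]
grip_width: 0.0074
grasp_force: 48.9
```

```bash
python3 -c "
from h import *
plan(.5945,-.0535,.038,90)
im=grab('side');c=im['color'][:,:,::-1];cv2.imwrite('pics/c11.png',cv2.resize(c[190:310,260:380],None,fx=5,fy=5,interpolation=cv2.INTER_CUBIC))
"
```

```text
pos [ 0.5906 -0.0532  0.1081] rot [-1.797e+02  1.200e-01  8.987e+01] w 0.0074 q6 85.1
turn [-0.06  0.02 -0.03] | shift now-frame [-0.    0.14  2.34] | target-frame [-0.01  0.13  2.34]
```

View pics/c11.png

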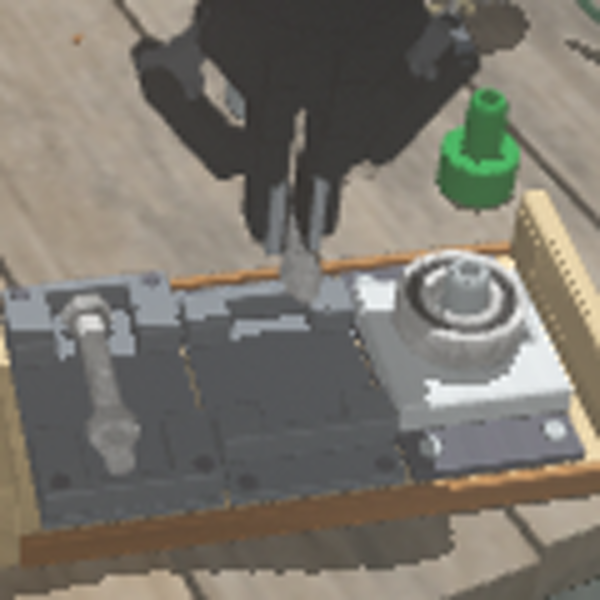

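Crop: short bolt (300,280) hangs over the middle cradle; the long bolt and the bearing are in order. Lower and release.

Emit:
{"api": "step_arm", "payload": {"deltas": "0 0 0.13 0.3 -0.06 0.02 0; 0 0 0 0.6 0 0 0; 0 0 0 0.5 0 0 0; 0 0 0 0.4 0 0 0; 0 0 0 0.2 0 0 0; 0 0 0 0.15 0 0 0; 0 0 0 0.1 0 0 0; 0 0 0 0.07 0 0 0; 0 0 0 0 0 0 0; 0 0 0 0 0 0 0"}}

```text
clock: 33.15
tool_pos: [0.5951, -0.0545, 0.0386]
tcp_rot: [180.0, 0.0, 89.8]
ft_force: [-0.1, -0.1, -0.1]
grip_width: 0.0073
grasp_force: 48.9
```

Emit:
{"api": "step_arm", "payload": {"deltas": "0 0 0 0.02 0 0 0; 0.3 0 0 0 0 0 0; 0.3 0 0 0 0 0 0; 0.3 0 0 0 0 0 0; 0.3 0 0 0 0 0 0; 0.3 0 0 -0.3 0 0 0; 0.3 0 0 -0.7 0 0 0; 0.3 0 0 -1 0 0 0; 0.3 0 0 -1 0 0 0; 0.3 0 0 -1 0 0 0"}}

```text
clock: 33.98
tool_pos: [0.5944, -0.0544, 0.1594]
tcp_rot: [-180.0, 0.0, 89.8]
ft_force: [0.6, 0.1, -0.2]
grip_width: 0.0258
grasp_force: 0.0
```

Emit:
{"api": "step_arm", "payload": {"deltas": "0.3 0 0 -0.8 0 0 0; 0.3 1 -0.3 0 0 0 0; 0.3 1 -0.3 0 0 0 0; 0.3 1 -0.3 0 0 0 0; 0.3 1 -0.3 0 0 0 0; 0.3 1 -0.3 0 0 0 0; 0.3 1 -0.3 0 0 0 0; 0.3 0 0 0 0 0 0; 0.3 0 0 0 0 0 0; 0.3 0 0 0 0 0 0"}}

```text
clock: 34.82
tool_pos: [0.5416, 0.1256, 0.182]
tcp_rot: [180.0, 0.1, 89.8]
ft_force: [0.6, 0.1, 0.8]
grip_width: 0.0256
grasp_force: 0.0
```

```bash
python3 -c "
from h import *
im=grab('side');a=cv2.resize(im['color'][:,:,::-1][210:310,240:400],None,fx=4.5,fy=4.5,interpolation=cv2.INTER_CUBIC)
cv2.imwrite('pics/c12.png',a)
"
```

```text
(no output)
```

View pics/c12.png

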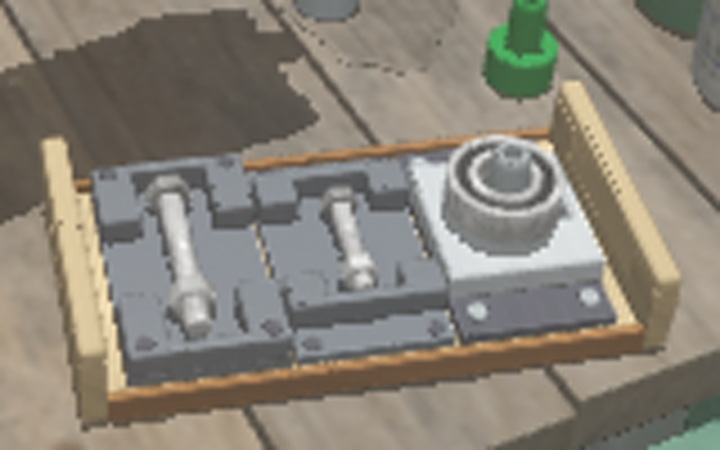

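Crop: all four parts are in place — long bolt (166,180)–(198,332), short bolt (339,190)–(357,285), bearing (505,190). Quick numeric check, then I'll hand it in.

```bash
python3 -c "
from h import *
im=np.load('side.npz')
f=lambda X,Y,h:onplane(im,(X+.5)/4.5-.5+240,(Y+.5)/4.5-.5+210,h)
print((f(166,180,.0265)+f(198,332,.0265))/2,(f(339,190,.025)+f(357,286,.025))/2)
print('cradle slots: long',(f(110,238,.03)+f(284,320,.03))/2)
print(manip.sign_off())
"
```

```text
[ 0.51974302 -0.05721355  0.0265    ] [ 0.59666523 -0.05699117  0.025     ]
cradle slots: long [ 0.52264043 -0.07634707  0.03      ]
the job is handed in; nothing more can be done
None
```

The kit is complete and handed in at about 35 s: keyed bush seated with its key home, bearing on its shoulder, both bolts in their cradles and the look-alikes untouched; the sign-off returned no verdict.

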